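Tip the cut vegetables from the scoop into the bowl

TASK

Pick up the loaded steel scoop by its handle, carry it level to the black bowl without spilling anything, and, still level, let it come to rest gently on the bowl's rim with its front lip reaching in over the bowl; then, with the lip staying close to the rim, tip it until all the carrot batons and radishes lie in the bowl. Lay the empty scoop back flat on the wooden chopping board. Touch the vegetables only with the scoop, and leave the bowl, the peeler and the white root slices where they are.

Things in the scene. Friction and masses are not known exactly. Their poses are not given: they have to be found in the camera images.
- scoop: flat steel bench scoop with a blue handle, about 200 to 290 g, resting level on the chopping board. Origin at the centre of the pan's underside; z up, +x points towards the handle, -x towards the open front lip. Pan 110 mm long (x -55 to +55 mm) by 120 mm wide, floor 3 mm thick, side walls 20 mm high, rear wall 26 mm, no wall at the front. The handle is a level bar 22 mm wide (y), 20 mm tall (z 30 to 50 mm), running from x +58 to +174 mm
- scoop_grip (a point): point on the axis of the scoop's handle where it is best pinched across its 22 mm width: 105 mm behind and 40 mm above the scoop's origin; axes as the scoop's
- scoop_pan (a point): middle of the pan's floor (its upper side), 3 mm above the scoop's origin
- scoop_lip (a point): middle of the open front lip's lower edge, 55 mm ahead (-x) of the scoop's origin
- baton1: an orange carrot baton lying on the scoop's floor, 55 x 13 x 13 mm, 11 g; origin at its centre, x along its length
- baton2: an orange carrot baton lying on the scoop's floor, 55 x 13 x 13 mm, 11 g; origin at its centre, x along its length
- baton3: an orange carrot baton lying on the scoop's floor, 55 x 13 x 13 mm, 11 g; origin at its centre, x along its length
- radish1: a round red radish 24 mm across, 10 g, resting on the scoop's floor, where it rolls as soon as the scoop leans by a few degrees or is jerked; with the lip held some 5 degrees high it rolls back and stays against the rear wall; origin at its centre
- radish2: a round red radish 24 mm across, 10 g, resting on the scoop's floor, where it rolls as soon as the scoop leans by a few degrees or is jerked; with the lip held some 5 degrees high it rolls back and stays against the rear wall; origin at its centre
- bowl: heavy black ceramic mixing bowl, round, 200 mm across the rim and 70 mm high, wall 6 mm, floor 7 mm, foot 124 mm across, about 0.95 kg, standing loose on the table (a push of some 15 N down on its rim tips it); origin at the centre of its underside, z up
- bowl_rim (a point): centre of the bowl's mouth, level with the top of the rim, 70 mm above the bowl's origin
- board: dark striped wooden chopping board, 280 (x) x 220 (y) x 18 mm, fixed to the table; origin at the centre of its underside, its top is 18 mm higher. It lies on one side of the robot and the bowl on the other
- peeler: steel vegetable peeler lying between board and bowl, about 165 x 24 mm, 8 mm thick; origin at its middle on the table; leave alone
- slice1: white root slice, disc 48 mm across and 8 mm thick, lying on the table; origin at the centre of its underside; leave alone
- slice2: another white root slice, the same size, farther from the robot; leave alone
Not all that is in view belongs to the job. Leave any pink or turquoise look-alike of the baton2 alone. What is shaped like the radish2 but turquoise is not meant.

How it is judged (in metres and radians):
On the way, in this order (a step that is already met when the one before it is completed fails the run):
1. the loaded scoop is lifted level at least 30 mm off the board with all five pieces on it (distance between each of baton1, baton2, baton3, radish1, radish2 and scoop_pan below 0.085 m and angle between scoop's own z axis and vertical below 0.17 rad and z of scoop in the frame of board above 0.048 m), for 0.2 s.
2. the level, loaded scoop rests on the bowl's rim (0.5 N or more) with its lip over the bowl, all five pieces still on it (distance between each of baton1, baton2, baton3, radish1, radish2 and scoop_pan below 0.085 m and angle between scoop's own z axis and vertical below 0.17 rad and contact force between scoop and bowl above 0.5 N and horizontal distance between scoop_lip and bowl_rim below 0.097 m and z of scoop in the frame of bowl above 0.06 m), for 0.2 s.
3. all five pieces are in the bowl while the tipped scoop's lip is still inside the mouth and no more than 45 mm above the rim (horizontal distance between each of baton1, baton2, baton3, radish1, radish2 and bowl_rim below 0.092 m and z of baton1 in the frame of bowl between 0 and 0.062 m and z of baton2 in the frame of bowl between 0 and 0.062 m and z of baton3 in the frame of bowl between 0 and 0.062 m and z of radish1 in the frame of bowl between 0 and 0.062 m and z of radish2 in the frame of bowl between 0 and 0.062 m and angle between scoop's own z axis and vertical above 0.35 rad and z of scoop_lip in the frame of bowl below 0.115 m and horizontal distance between scoop_lip and bowl_rim below 0.1 m), for 0.1 s.
At the end, for the whole second after the job is handed in: All three batons and both radishes lie inside the bowl (centres within 92 mm of its axis and under 62 mm above its underside); the bowl stands upright within 25 mm of where it began; the scoop lies flat (within 3.4 degrees) on the chopping board, released; all at rest (horizontal distance between each of baton1, baton2, baton3, radish1, radish2 and bowl_rim below 0.092 m and z of baton1 in the frame of bowl between 0 and 0.062 m and z of baton2 in the frame of bowl between 0 and 0.062 m and z of baton3 in the frame of bowl between 0 and 0.062 m and z of radish1 in the frame of bowl between 0 and 0.062 m and z of radish2 in the frame of bowl between 0 and 0.062 m and linear speed of each of baton1, baton2, baton3, radish1, radish2, scoop, bowl below 0.03 m/s and angle between each of scoop, bowl's own z axis and vertical below 0.06 rad and z of scoop in the frame of board between 0.014 and 0.024 m and contact force between scoop and board above 0.3 N and distance of bowl from where it was at the start of the episode below 0.025 m); the robot touches nothing.
It fails at once if a vegetable piece is spilled onto the table or the board (contact force between any of baton1, baton2, baton3, radish1, radish2 and board above 0.01 N or height (world z) of any of baton1, baton2, baton3 below 0.01 m or height (world z) of any of radish1, radish2 below 0.0155 m).
It fails at once if the gripper touches a vegetable piece (contact force between any of the fingers, the arm and baton1 above 0.05 N or contact force between any of the fingers, the arm and baton2 above 0.05 N or contact force between any of the fingers, the arm and baton3 above 0.05 N or contact force between any of the fingers, the arm and radish1 above 0.05 N or contact force between any of the fingers, the arm and radish2 above 0.05 N).
It fails at once if the scoop presses on the bowl with more than 20 N (contact force between scoop and bowl above 20 N).
It fails at once if the bowl is shoved more than 25 mm or tipped more than 15 degrees (distance of bowl from where it was at the start of the episode above 0.025 m or angle between bowl's own z axis and vertical above 0.26 rad).
It fails at once if a bystander (peeler or root slice) is moved more than 30 mm (distance of any of peeler, slice1, slice2 from where it was at the start of the episode above 0.03 m).
It also fails if it takes over 64 s, if anything falls off the work surface, if the arm or the gripper's body presses on something with over 40 N, if the wrist force passes 120 N, or if a joint passes its speed limit or range.

ROBOT

A 7-joint arm with a two-finger parallel gripper is mounted at the origin on the work surface. World frame = base frame: x ahead of the robot, y to its left, z up, the work surface at z = 0. Lengths are in m, angles in degrees, forces in N, time in s.
With the tool pointing down it reaches from about 0.425 to 0.975 m from the base axis. Payload 16.7 kg.
Tool frame: the origin (TCP) lies at the very end of the fingers, on their centre line; the grasp point (between the pads) lies 19 mm behind it (robot.tcp_to_grasp is the distance from the TCP to the grasp point, in m); z points along the fingers, y is the line along which they close (so a half turn about z gives the same grasp; the last joint's range is limited). The gripper opens to 85 mm and grips with 20 to 120 N. Pads are 22 mm wide; open, the fingers measure 114 mm over their backs; the gripper's body (76 mm by 85 mm) begins 54 mm behind the grasp point. The pads swing forward as they close: fully open they stand 13 mm farther back than shut.
Start: joints at [67.237, 24.414, 4.234, 92.017, -1.954, 63.644, -3.845], TCP at [0.166, -0.654, 0.231] pointing down, gripper open.
Joint ranges: [-163.25, 163.25], [-28.42, 122.38], [-70.27, 78.77], [12.13, 141.07], [-58.53, 238.53], [9.26, 117.41], [-156.51, 156.51]. Speed limits (degrees/s): [108.29, 108.29, 136.94, 136.94, 172.46, 172.46, 172.46].

INTERFACE

Orientations are given as a 3x3 rotation matrix whose columns are the frame's x, y, z axes.
In Python, from bench import robot gives the robot as it stands.
- The arm moves only by the shell command python3 -m jog 'ROWS'. ROWS is JSON, a list that holds one entry, the list of rows, each a list of 7 numbers: the shift along the world's x, y, z in mm, then the turn, a rotation vector about the world's x, y, z in degrees, then the opening, from 0 (shut) to 1 (fully open). In form: [[[x, y, z, ax, ay, az, gripper], ...]]. A call has 1 to 8 rows; each row is the pose to reach, as a shift and turn from the pose commanded when the call began; what a row does not reach only later rows make up. A row lasts 1/10 s, in which the tool goes at most 50 mm and 8.59 degrees, less where a joint would pass 70% of its speed; a pose out of reach is approached as far as the arm can. A call with a gripper value outside its range is refused whole. The fingers move at their own pace and stop on an object; the grip force is fixed at half the most. Time passes only in rows, so rows that repeat a pose let the fingers close. It gives the time, the measured TCP pose, the force, the opening and the grip force at its end, in the units of the state.
- robot.read_state(): the state, without advancing time (a new reading comes with each control period).
- robot.read_camera(name): name is "scene" or "top"; returns a dict with "image" (480x640x3 uint8, red, green, blue), "vertical_fov" (degrees; the focal length in pixels is half the picture's height over the tangent of half this angle, whatever the lens; pixels are square), "cx", "cy" (the principal point, pixels), "rvec" (rotation vector, rad) and "tvec" (3), from world to camera coordinates, as OpenCV has them. Camera axes: x right, y down, z forward; pixel columns grow to the right and rows downward; lengths in m; the calibration is good to about 2 mm. A picture is of the moment at which its call begins. There is no depth.
- robot.finish_job(): hands the job in; it is judged then, once.
The state is a dict: "time_s": time; "joints": joint angles; "joint_vel": joint speeds; "joint_torque": joint torques, N m; "ee_pos": TCP position; "eef_rot": TCP orientation; "ft_force": force on the tool from outside, world axes, zero at the start; "wrist_torque": the same for the moment, N m; "opening": finger opening in m; "gripper_force": force on a finger pad.
Only numpy, scipy, OpenCV 4.12 (cv2) and the standard library are available. Lean on these libraries where they do the work, as an engineer would, in place of code of your own. Each camera call takes 0.05 s, during which the arm holds its last target. There are 200 camera calls.

## Working session

There is one attempt and no reset: what is moved stays moved. The work goes in short steps, Python scripts to look and compute and a shell command to move; the robot and the scene stay as the last step left them, time stands still between calls to the robot, and variables do not carry over. Pictures are saved under pics/ and viewed, at most 14 in all, crops included, and the job is handed in when it is done.

```bash
mkdir -p pics; ls; cat > h.py <<'E'
import numpy as np, cv2
from bench import robot
def cam(n):
    c=robot.read_camera(n); im=c["image"]; f=im.shape[0]/2/np.tan(np.radians(c["vertical_fov"]/2))
    R,_=cv2.Rodrigues(np.array(c["rvec"],float)); t=np.array(c["tvec"],float).ravel()
    K=np.array([[f,0,c["cx"]],[0,f,c["cy"]],[0,0,1]])
    return im[:,:,::-1].copy(),K,R,t
def ray(p,z,K,R,t):
    d=R.T@np.linalg.inv(K)@np.array([p[0],p[1],1.]); o=-R.T@t
    return o+d*(z-o[2])/d[2]
def proj(P,K,R,t):
    q=K@(R@np.array(P,float)+t); return q[:2]/q[2]
E
python3 - <<'E'
from h import *
for n in("top","scene"):
    im,K,R,t=cam(n); cv2.imwrite(f"pics/{n}0.png",im); print(n,K[0,0],K[:2,2],-R.T@t)
s=robot.read_state(); print(s["ee_pos"],s["eef_rot"],s["opening"],s["time_s"])
E
```

```text
pics
top 554.1489575436964 [322.81540516 233.35109153] [ 0.31227424 -0.06505257  1.33652859]
scene 545.655722346252 [320.51458816 237.75404223] [ 1.01929256 -0.59762775  0.72446797]
[ 0.16543548 -0.65402267  0.23068997] [[ 9.69462011e-01  2.45241262e-01 -3.63408007e-04]
 [ 2.45241519e-01 -9.69461366e-01  1.12090548e-03]
 [-7.74177474e-05 -1.17579802e-03 -9.99999306e-01]] 0.08543291922526683 0.1
```

View pics/top0.png

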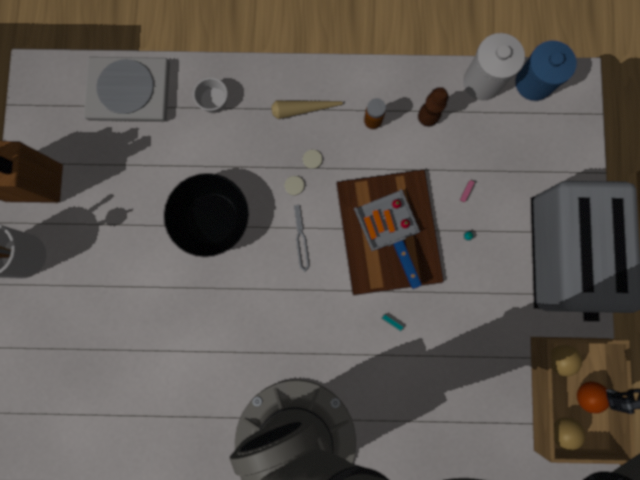

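View pics/scene0.png

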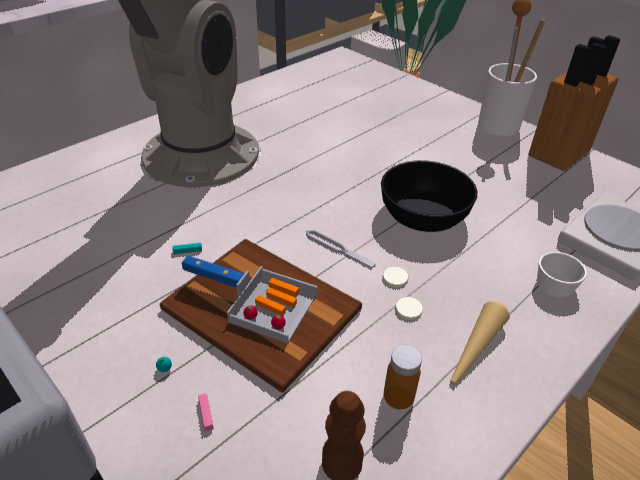

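Top view: scoop on the board, pan near (388,220), blue handle running (398,243) to (415,283). The batons are orange at (370,223), (378,221), (390,219) and the red radishes are at (397,203), (406,223). The bowl is at (206,215), peeler (302,238), slices (312,158) and (294,185).

Could be mistaken for what I want: turquoise baton (393,322), pink baton (468,190), turquoise ball (469,235) and, for the blue handle, the canister (545,70). I choose the orange and red pieces and the blue bar on the board.

```bash
cat > meas.py <<'E'
from h import *
def comps(m,a=15):
    n,l,s,c=cv2.connectedComponentsWithStats(m.astype(np.uint8)); return [(c[i],s[i],l==i) for i in range(1,n) if s[i,4]>=a]
def masks(im):
    h=cv2.cvtColor(im,cv2.COLOR_BGR2HSV); H,S,V=[h[...,i].astype(int) for i in range(3)]
    return dict(blue=(H>100)&(H<125)&(S>140)&(V>60),orange=(H>6)&(H<20)&(S>200)&(V>150),red=((H>168)|(H<4))&(S>150)&(V>80))
E
python3 - <<'E'
from meas import *
np.set_printoptions(precision=4,suppress=True)
for n in("top","scene"):
    C=cam(n); im=C[0]; cc=C[1:]
    for k,m in masks(im).items():
        z={'blue':.068,'orange':.034,'red':.033}[k]
        for c,s,l in comps(m):
            box=cv2.minAreaRect(np.argwhere(l)[:,::-1].astype(np.float32))
            print(n,k,c,s[4],ray(c,z,*cc)[:2], [ray(p,z,*cc)[:2].round(4).tolist() for p in cv2.boxPoints(box)] if k=='blue' else '')
    if n=="top":
        g=cv2.cvtColor(im,cv2.COLOR_BGR2GRAY); sub=np.zeros_like(g,bool); sub[150:280,140:270]=g[150:280,140:270]<45
        for c,s,l in comps(sub,500):
            e=cv2.minEnclosingCircle(np.argwhere(l)[:,::-1].astype(np.float32)); print("bowl",c,s,e, ray(e[0],.07,*cc),e[1]*(1.336-.07)/cc[0][0,0])
            k=np.argwhere(l)[:,::-1]
        # peeler/slices
        crop=cv2.resize(im[160:300,320:460],(600,600),interpolation=cv2.INTER_CUBIC); cv2.imwrite("pics/crop0.png",crop)
E
```

```text
top blue [547.0841  68.1335] 1843 [ 0.8874 -0.5849] [[0.8598, -0.4895], [0.9755, -0.6009], [0.9029, -0.6677], [0.7888, -0.5565]]
top blue [406.8456 264.038 ] 421 [ 0.4109 -0.2486] [[0.457, -0.217], [0.4662, -0.2379], [0.3651, -0.2805], [0.356, -0.2598]]
top red [394.9    204.2667] 30 [ 0.556  -0.2253] 
top red [403.6389 224.0556] 36 [ 0.5087 -0.2462] 
bowl [206.4502 214.4451] [ 165  174   84   82 5487] ((206.28048706054688, 214.5), 42.595035552978516) [0.5173 0.216  0.07  ] 0.09731194884692826
scene blue [211.5981 271.0499] 841 [ 0.4212 -0.2584] [[0.379, -0.2941], [0.3538, -0.2678], [0.4622, -0.2226], [0.4836, -0.2492]]
scene orange [283.3208 284.7484] 159 [ 0.5034 -0.1692] 
scene orange [281.0452 294.7627] 177 [ 0.5187 -0.1878] 
scene orange [270.2959 303.0769] 169 [ 0.5208 -0.2136] 
scene red [250.1654 312.4887] 133 [ 0.5134 -0.2511] 
scene red [277.9514 322.0347] 144 [ 0.5606 -0.2308]
```

View pics/crop0.png

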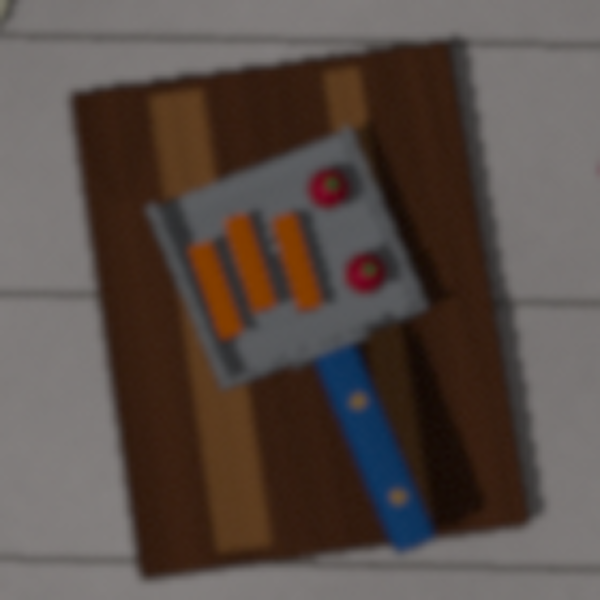

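The crop confirms it: blue-handled pan with three orange batons and two red radishes. The open lip is at the upper left, and the handle points towards the robot. Next I work out the scoop pose and the grasp.

```bash
cat > g.py <<'E'
from h import *
from scipy.spatial.transform import Rotation as Ro
np.set_printoptions(precision=4,suppress=True)
def toolR(yaw,lean):  # yaw = handle direction deg, lean: body back toward handle end (deg)
    a=np.radians(yaw); h=np.array([np.cos(a),np.sin(a),0]); l=np.radians(lean)
    z=-h*np.sin(l)-np.array([0,0,1])*np.cos(l); y=np.array([-h[1],h[0],0])
    if USEFLIP: y=-y
    return np.column_stack([np.cross(y,z),y,z])
USEFLIP=False
def delta(p,Rt):
    s=robot.read_state(); R0=np.array(s["eef_rot"])
    return (np.array(p)-s["ee_pos"])*1000, np.degrees(Ro.from_matrix(Rt@R0.T).as_rotvec())
E
python3 - <<'E'
from g import *
yaw=np.degrees(np.arctan2(-.0428,-.101)); h=np.array([np.cos(np.radians(yaw)),np.sin(np.radians(yaw)),0]); n=np.array([-h[1],h[0],0])
C=np.array([.4109,-.2486,0]); O=C-.116*h; print(yaw,O)
for cn in("top","scene"):
    im,K,R,t=cam(cn)
    pts=np.array([proj(O+x*h+y*n+np.array([0,0,z]),K,R,t) for x in(.058,.174) for y in(-.011,.011) for z in(.048,.068)],np.float32)
    hull=cv2.convexHull(pts); m=cv2.moments(hull); print(cn,m['m10']/m['m00'],m['m01']/m['m00'],m['m00'])
G=O+.105*h+np.array([0,0,.058]); Rt=toolR(yaw,15); print("grasp",G,"tcp",G+.019*Rt[:,2]); print(delta(G+.019*Rt[:,2],Rt))
E
```

```text
-157.03459667184276 [ 0.5177 -0.2033  0.    ]
top 406.2952712145843 264.4887119955139 553.3668033846188
scene 213.87749073149627 269.5846557173328 1113.3462127608946
grasp [ 0.421  -0.2443  0.058 ] tcp [ 0.4256 -0.2424  0.0396]
(array([ 260.0798,  411.8421, -191.4122]), array([  4.7576, -14.2411,   8.7191]))
```

```bash
python3 -m jog '[[[20,45,40,0,0,0,1],[45,85,60,0,-2,1,1],[70,125,60,1,-4,2,1],[98,165,60,2,-6,4,1],[125,205,50,3,-9,6,1],[150,245,40,4,-11,8,1],[180,288,25,5,-13,8.7,1],[210,330,0,5,-14,8.7,1]]]'; python3 -c "
from g import *
print(delta([.4256,-.2436,.0396],toolR(-157,15)),robot.read_state()['joints'])"
```

```text
time_s: 1.1
ee_pos: [0.3668, -0.3367, 0.2391]
eef_rot: [[0.89, 0.39, 0.236], [0.376, -0.921, 0.104], [0.258, -0.003, -0.966]]
ft_force: [1.1, -0.7, -0.3]
opening: 0.0854
gripper_force: 0.0
(array([  58.827 ,   93.1176, -199.4748]), array([-0.1565, -0.1124,  0.0596])) [ 53.3806   5.7307  -9.4329 117.2282 -16.3196  52.4804 -13.5859]
```

```bash
python3 -m jog '[[[20,30,-20,0,0,0,1],[40,60,-50,0,0,0,1],[58,92,-80,0,0,0,1],[59,93,-100,0,0,0,1],[59,93,-100,0,0,0,1],[59,93,-100,0,0,0,1]]]'; python3 - <<'E'
from g import *
print(delta([.4256,-.2436,.0396],toolR(-157,15)),robot.read_state()['joints'])
a=cam("scene")[0][180:360,120:360]; b=cam("top")[0][160:310,320:460]
cv2.imwrite("pics/hov.png",np.hstack([cv2.resize(a,(480,360)),cv2.resize(b,(320,360))]))
E
```

```text
time_s: 1.7
ee_pos: [0.425, -0.2453, 0.1392]
eef_rot: [[0.891, 0.39, 0.234], [0.376, -0.921, 0.104], [0.256, -0.005, -0.967]]
ft_force: [0.3, -0.8, 0.9]
opening: 0.0854
gripper_force: 0.0
(array([  0.6267,   1.6602, -99.5508]), array([-0.2054, -0.2568,  0.0494])) [ 44.5977  11.5467 -15.2446 125.4216 -15.4789  35.588  -25.2078]
```

View pics/hov.png

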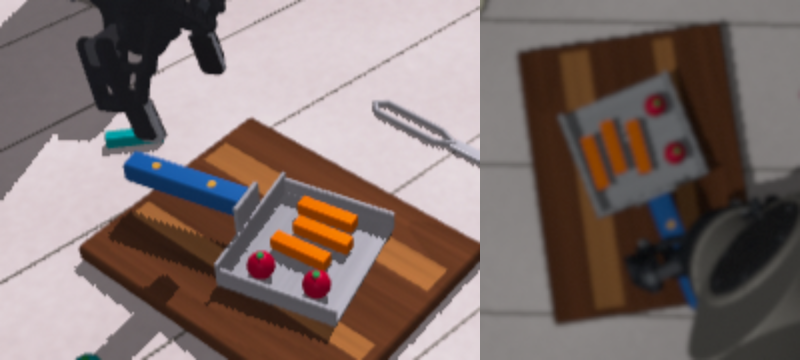

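The view shows the fingers above the handle and straddling it, with the load untouched. Descending, then closing gradually.

```bash
python3 -m jog '[[[0,1,-30,0,0,0,1],[0,1,-60,0,0,0,1],[0,1,-85,0,0,0,1],[0,1,-99,0,0,0,1],[0,1,-99,0,0,0,0.7],[0,1,-99,0,0,0,0.5],[0,1,-99,0,0,0,0.4],[0,1,-99,0,0,0,0.36]]]'; python3 -c "
from g import *
print(delta([.4256,-.2436,.0396],toolR(-157,15)),robot.read_state()['joints'])"
```

```text
time_s: 2.6
ee_pos: [0.4256, -0.2443, 0.0408]
eef_rot: [[0.89, 0.39, 0.236], [0.376, -0.921, 0.103], [0.257, -0.003, -0.966]]
ft_force: [-1.0, -0.4, -0.3]
opening: 0.0309
gripper_force: 0.0
(array([ 0.0324,  0.7051, -1.2056]), array([-0.1278, -0.1626,  0.0351])) [ 44.6611  21.9332 -16.2107 128.9811 -16.2945  21.7693 -22.3017]
```

```bash
python3 -m jog '[[[0,0,-1,0,0,0,0.33],[0,0,-1,0,0,0,0.31],[0,0,-1,0,0,0,0.29],[0,0,-1,0,0,0,0.27],[0,0,-1,0,0,0,0.25],[0,0,-1,0,0,0,0.23]]]';python3 -m jog '[[[0,0,0,0,0,0,0.15],[0,0,0,0,0,0,0],[0,0,0,0,0,0,0],[0,0,0,0,0,0,0]]]'
```

```text
time_s: 3.2
ee_pos: [0.4251, -0.2439, 0.0388]
eef_rot: [[0.89, 0.39, 0.234], [0.376, -0.921, 0.104], [0.256, -0.005, -0.967]]
ft_force: [-2.0, -2.3, 6.0]
opening: 0.0211
gripper_force: 58.3
time_s: 3.6
ee_pos: [0.4251, -0.244, 0.0388]
eef_rot: [[0.89, 0.39, 0.234], [0.376, -0.921, 0.104], [0.256, -0.005, -0.967]]
ft_force: [-2.1, -1.8, 5.5]
opening: 0.0209
gripper_force: 58.4
```

```bash
python3 -m jog '[[[0,0,1,0.4,-0.9,0,0],[0,0,2,0.8,-1.8,0,0],[0,0,4,1.2,-2.8,0,0],[0,0,6,1.6,-3.7,0,0],[0,0,9,2,-4.6,0,0],[0,0,12,2.3,-5.5,0,0],[0,0,15,2.3,-5.5,0,0],[0,0,18,2.3,-5.5,0,0]]]'; python3 - <<'E'
from g import *
a=cam("scene")[0][180:360,120:360]; b=cam("top")[0][160:310,320:460]
cv2.imwrite("pics/lift.png",np.hstack([cv2.resize(a,(480,360)),cv2.resize(b,(320,360))])); print(robot.read_state()['wrist_torque'],robot.read_state()['joints'])
E
```

```text
time_s: 4.4
ee_pos: [0.4247, -0.2436, 0.0566]
eef_rot: [[0.861, 0.391, 0.325], [0.364, -0.921, 0.143], [0.355, -0.005, -0.935]]
ft_force: [-0.9, -0.9, -3.3]
opening: 0.0213
gripper_force: 58.7
[-0.3063  0.7108 -0.0182] [ 56.7817  21.3565 -25.7863 130.1709 -24.0494  20.5636 -11.6924]
```

View pics/lift.png

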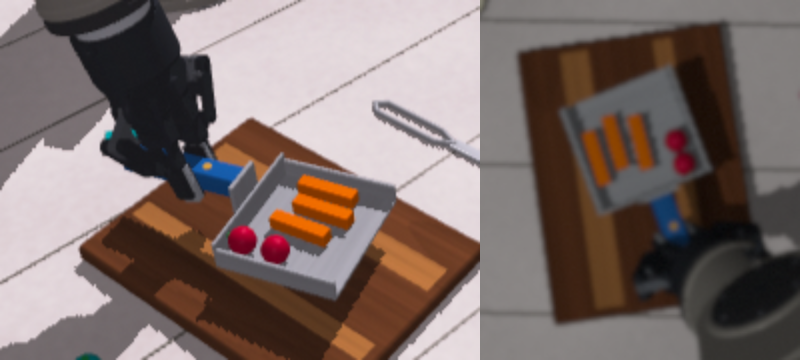

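Scoop lifted, lip slightly high; both radishes have rolled to the rear right corner and the batons are in place. Raising further.

```bash
python3 -m jog '[[[0,0,6,0,0,0,0],[1,0,14,0,0,0,0],[3,1,24,0,0,0,0],[6,2,35,0,0,0,0],[10,4,46,0,0,0,0],[14,6,57,0,0,0,0],[18,7,66,0,0,0,0],[21,8,72,0,0,0,0]]]'; python3 -m jog '[[[2,1,3,0,0,0.5,0],[4,2,4,0,0,1.5,0],[7,4,4,0,0,3,0],[11,7,4,0,0,5,0],[15,11,4,0,0,7.5,0],[20,16,4,0,0,10,0],[25,22,4,0,0,12.5,0],[30,28,4,0,0,15,0]]]'; python3 -c "
from g import *
s=robot.read_state(); print(s['joints'],s['wrist_torque'])"
```

```text
time_s: 5.3
ee_pos: [0.4467, -0.2357, 0.1298]
eef_rot: [[0.861, 0.391, 0.326], [0.364, -0.92, 0.142], [0.356, -0.003, -0.935]]
ft_force: [0.9, 0.4, -3.2]
opening: 0.0212
gripper_force: 58.8
time_s: 6.1
ee_pos: [0.4765, -0.2071, 0.1326]
eef_rot: [[0.735, 0.619, 0.277], [0.577, -0.786, 0.223], [0.355, -0.005, -0.935]]
ft_force: [0.1, 0.0, -2.3]
opening: 0.0212
gripper_force: 58.8
[ 52.664   17.0843 -27.4366 121.9927 -19.3894  35.5733  -9.8343] [-0.5212  0.5397 -0.0062]
```

```bash
python3 -m jog '[[[5,7,0,0,0,2.5,0],[10,14,0,0,0,5,0],[15,22,0,0,0,7.5,0],[20,30,0,0,0,10,0],[24,39,0,0,0,12.5,0],[28,48,0,0,0,15,0],[32,57,0,0,0,17.5,0],[36,66,0,0,0,20,0]]]'; python3 -m jog '[[[4,9,0,0,0,2.5,0],[8,18,0,0,0,5,0],[12,27,0,0,0,7.5,0],[16,36,0,0,0,10,0],[20,45,0,0,0,12.5,0],[23,54,0,0,0,15,0],[26,63,0,0,0,17.5,0],[29,72,0,0,0,20,0]]]'; python3 -c "
from g import *
s=robot.read_state(); print(s['joints'],s['wrist_torque'])
print(delta([.5548,.0009,.1326],toolR(-80,21)))"
```

```text
time_s: 6.9
ee_pos: [0.5123, -0.1409, 0.1327]
eef_rot: [[0.494, 0.85, 0.184], [0.794, -0.527, 0.304], [0.355, -0.004, -0.935]]
ft_force: [-1.0, 0.2, -2.9]
opening: 0.0211
gripper_force: 58.8
time_s: 7.7
ee_pos: [0.5412, -0.069, 0.1327]
eef_rot: [[0.192, 0.979, 0.069], [0.915, -0.204, 0.349], [0.355, -0.004, -0.935]]
ft_force: [-0.2, 0.1, -2.6]
opening: 0.0211
gripper_force: 58.8
[ 42.1201  25.0257 -35.663  112.4285  -9.0207  46.4295   3.5503] [-0.7371  0.119  -0.0145]
(array([13.5792, 69.8765, -0.0519]), array([ 0.1851, -0.2576, 21.7844]))
```

```bash
python3 -m jog '[[[3,9,0,0,0,2.5,0],[6,18,0,0,0,5,0],[9,27,0,0,0,7.5,0],[10,36,0,0,0,10,0],[11,44,0,0,0,12.5,0],[12,51,0,0,0,15,0],[13,57,0,0,0,17,0],[13,62,0,0,0,19,0]]]'; python3 -m jog '[[[0,3,0,0,0,1.2,0],[0.5,5,0,0,0,2,0],[0.5,6,0,0,0,2.5,0],[0.5,7,0,0,0,2.8,0],[0.5,7,0,0,0,2.8,0]]]'; python3 - <<'E'
from meas import *
s=robot.read_state(); print(s['joints'],s['ee_pos'],s['eef_rot'])
A=cam("scene"); B=cam("top")
a=A[0][120:330,260:510]; b=B[0][150:290,150:340]
cv2.imwrite("pics/over.png",np.hstack([cv2.resize(a,(430,360)),cv2.resize(b,(370,360))]))
for C in(A,B):
    for c,s,l in comps(masks(C[0])['blue']): print(c,s)
E
```

```text
time_s: 8.5
ee_pos: [0.5541, -0.0073, 0.1327]
eef_rot: [[-0.115, 0.992, -0.048], [0.928, 0.125, 0.352], [0.355, -0.004, -0.935]]
ft_force: [0.4, -0.4, -3.8]
opening: 0.0215
gripper_force: 58.8
time_s: 9.0
ee_pos: [0.5545, -0.0008, 0.1327]
eef_rot: [[-0.158, 0.985, -0.065], [0.921, 0.17, 0.349], [0.355, -0.004, -0.935]]
ft_force: [0.9, -0.4, -2.1]
opening: 0.0212
gripper_force: 58.8
[ 36.13672893  29.2540349  -39.50123678 107.40969809  -2.94335136
  53.10112552  11.40176234] [ 0.55449522 -0.00078049  0.13269   ] [[-0.15763433  0.98538571 -0.06454776]
 [ 0.92137526  0.17028113  0.34938799]
 [ 0.3552732  -0.00439717 -0.93475217]]
[387.8  195.55] [386 192   4   8  20]
[361.34291581 220.11909651] [347 202  28  35 487]
[546.50908059  69.50624291] [ 517   43   57   56 1762]
[291.45856354 193.39779006] [281 187  24  13 181]
```

View pics/over.png

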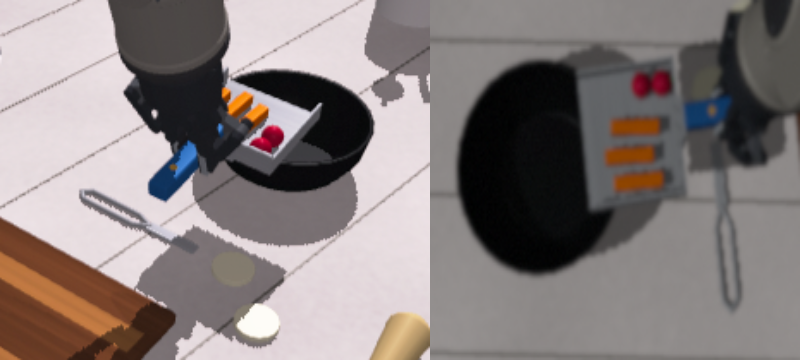

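The scoop is over the bowl's near edge with the lip inside the mouth. The load is intact: radishes at the rear, three batons. I check the lip position by ray.

```bash
python3 - <<'E'
from g import *
im,K,R,t=cam("top")
for p in [(226,177),(233.2,231.7),(229.6,204.5)]: print(ray(p,.128,K,R,t))
s=robot.read_state(); h=np.array([.174,-.985,0]); g=np.array(s['ee_pos'])-.019*np.array(s['eef_rot'])[:,2]
p=np.radians(6); f=-h*np.cos(p)+np.array([0,0,np.sin(p)]); u=h*np.sin(p)+np.array([0,0,np.cos(p)])
print("grip",g,"lip",g+.16*f-.04*u)
E
python3 -m jog '[[[0,0,-4,0,0,0,0],[0,0,-10,0,0,0,0],[0,0,-17,0,0,0,0],[0,0,-24,0,0,0,0],[0,0,-31,0,0,0,0],[0,0,-36,0,0,0,0],[0,0,-39,0,0,0,0],[0,0,-40,0,0,0,0]]]'
```

```text
[0.5934 0.163  0.128 ]
[0.4706 0.142  0.128 ]
[0.5312 0.1524 0.128 ]
grip [ 0.5557 -0.0076  0.1504] lip [0.5273 0.1533 0.1274]
time_s: 9.95
ee_pos: [0.5544, -0.0006, 0.0923]
eef_rot: [[-0.158, 0.985, -0.065], [0.921, 0.17, 0.35], [0.356, -0.005, -0.935]]
ft_force: [0.2, 0.6, -4.0]
opening: 0.0211
gripper_force: 58.8
```

```bash
python3 -m jog '[[[0,0,-3,0,0,0,0],[0,0,-6,0,0,0,0],[0,0,-8,0,0,0,0],[0,0,-8,0,0,0,0]]]'; python3 -m jog '[[[0,0,-1,0,0,0,0],[0,0,-2,0,0,0,0],[0,0,-2,0,0,0,0]]]';python3 -m jog '[[[0,0,-1,0,0,0,0],[0,0,-1,0,0,0,0]]]'
```

```text
time_s: 10.35
ee_pos: [0.5544, -0.0007, 0.0844]
eef_rot: [[-0.158, 0.985, -0.065], [0.921, 0.17, 0.35], [0.355, -0.005, -0.935]]
ft_force: [-0.4, -1.2, -2.6]
opening: 0.0213
gripper_force: 58.8
time_s: 10.65
ee_pos: [0.5545, -0.0008, 0.0826]
eef_rot: [[-0.158, 0.985, -0.065], [0.921, 0.17, 0.349], [0.355, -0.004, -0.935]]
ft_force: [-0.3, 0.2, -3.4]
opening: 0.0208
gripper_force: 58.8
time_s: 10.85
ee_pos: [0.5545, -0.0008, 0.0816]
eef_rot: [[-0.158, 0.985, -0.065], [0.921, 0.17, 0.349], [0.355, -0.004, -0.935]]
ft_force: [0.2, -0.3, -2.9]
opening: 0.0214
gripper_force: 58.7
```

```bash
python3 -m jog '[[[0,0,-1,0,0,0,0],[0,0,-1,0,0,0,0]]]';python3 -c "
from bench import robot
s=robot.read_state(); print(s['ft_force'],s['wrist_torque'])"; python3 -m jog '[[[0,0,-1,0,0,0,0],[0,0,-1,0,0,0,0]]]';python3 -c "
from bench import robot
s=robot.read_state(); print(s['ft_force'],s['wrist_torque'])"
```

```text
time_s: 11.05
ee_pos: [0.5545, -0.0007, 0.0806]
eef_rot: [[-0.158, 0.985, -0.065], [0.921, 0.17, 0.349], [0.355, -0.004, -0.935]]
ft_force: [-0.2, -0.6, -3.3]
opening: 0.0212
gripper_force: 58.7
[-0.17137097 -0.6234801  -3.34232808] [-0.74900401 -0.18031102  0.00165326]
time_s: 11.25
ee_pos: [0.5545, -0.0008, 0.0796]
eef_rot: [[-0.158, 0.985, -0.065], [0.921, 0.17, 0.349], [0.355, -0.004, -0.935]]
ft_force: [-0.5, -0.8, -2.4]
opening: 0.0211
gripper_force: 58.8
[-0.52648891 -0.78160605 -2.42534044] [-0.69126315 -0.11094229 -0.03498843]
```

```bash
T='import bench;s=bench.robot.read_state();print(s["wrist_torque"])'; python3 -m jog '[[[0,0,-0.5,0,0,0,0],[0,0,-0.5,0,0,0,0]]]'|grep ft;python3 -c "$T"; python3 -m jog '[[[0,0,-0.5,0,0,0,0],[0,0,-0.5,0,0,0,0]]]'|grep ft;python3 -c "$T"; python3 -m jog '[[[0,0,-0.5,0,0,0,0],[0,0,-0.5,0,0,0,0]]]'|grep ft;python3 -c "$T"
```

```text
ft_force: [0.6, 0.4, -2.9]
[-0.76129492 -0.1266576  -0.00400708]
ft_force: [-0.2, -0.7, -1.8]
[-0.64501692 -0.10993743 -0.08840318]
ft_force: [0.7, -0.2, -1.0]
[-0.56957825 -0.08931904  0.04506136]
```

```bash
T='import bench;s=bench.robot.read_state();print(s["wrist_torque"])'; python3 -m jog '[[[0,0,-0.5,0,0,0,0],[0,0,-0.5,0,0,0,0],[0,0,-0.5,0,0,0,0]]]'|grep ft;python3 -c "$T"; python3 -m jog '[[[0,0,-0.5,0,0,0,0],[0,0,-0.5,0,0,0,0],[0,0,-0.5,0,0,0,0],[0,0,-0.5,0,0,0,0]]]';python3 -c "$T"
python3 - <<'E'
from meas import *
A=cam("scene"); B=cam("top")
a=A[0][120:330,260:510]; b=B[0][150:290,150:340]
cv2.imwrite("pics/rest.png",np.hstack([cv2.resize(a,(430,360)),cv2.resize(b,(370,360))]))
E
```

```text
ft_force: [0.2, -1.9, 0.8]
[-0.56575214 -0.01920762  0.1090958 ]
time_s: 12.55
ee_pos: [0.5546, -0.0008, 0.0772]
eef_rot: [[-0.158, 0.985, -0.064], [0.921, 0.17, 0.349], [0.355, -0.004, -0.935]]
ft_force: [-0.0, -2.6, 1.6]
opening: 0.0212
gripper_force: 59.5
[-0.50434109 -0.08641293  0.05725422]
```

View pics/rest.png

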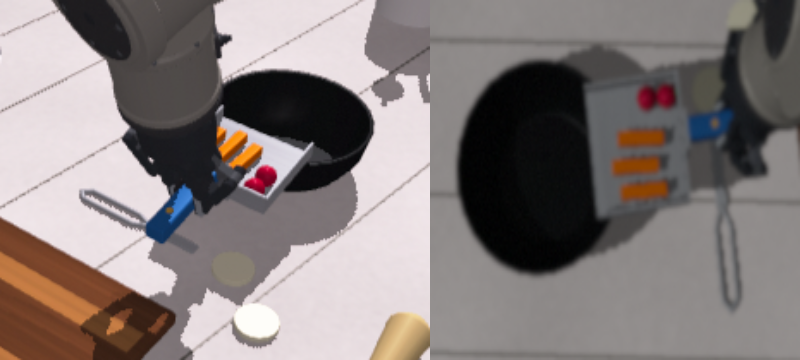

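Level on the rim with about 4.6 N of contact. All five pieces are still on board and the lip is over the bowl. Next, the tipping path about the lip.

```bash
python3 - <<'E'
from g import *
s=robot.read_state(); R0=np.array(s['eef_rot']); p=np.array(s['ee_pos'])
h=np.array([.174,-.985,0]); g=p-.019*R0[:,2]; q=np.radians(6); f=-h*np.cos(q)+np.array([0,0,np.sin(q)]); u=h*np.sin(q)+np.array([0,0,np.cos(q)])
lip=g+.16*f-.04*u; print("lip",lip, s['joints'])
a=np.array([-.985,-.174,0])
for th in range(0,66,4):
    r=Ro.from_rotvec(np.radians(th)*a); print(th,((r.apply(p-lip)+lip-p)*1000).round(1),(th*a).round(1))
E
python3 -m jog '[[[0,0,3,0,0,0,0],[0,0,7,0,0,0,0],[0,3,11,0,0,0,0],[-1,8,14,0,0,0,0],[-2,14,15,0,0,0,0],[-3,19,15,0,0,0,0],[-3,22,15,0,0,0,0],[-4,23,15,0,0,0,0]]]'
```

```text
lip [0.5274 0.1534 0.0719] [ 34.6374  33.6181 -37.8661 109.1876  -0.6969  47.4101  11.2111]
0 [ 0. -0.  0.] [-0. -0.  0.]
4 [-0.1  0.7 10.9] [-3.9 -0.7  0. ]
8 [-0.4  2.2 21.7] [-7.9 -1.4  0. ]
12 [-0.8  4.5 32.5] [-11.8  -2.1   0. ]
16 [-1.3  7.4 43. ] [-15.8  -2.8   0. ]
20 [-2.  11.1 53.3] [-19.7  -3.5   0. ]
24 [-2.7 15.5 63.3] [-23.6  -4.2   0. ]
28 [-3.6 20.5 72.9] [-27.6  -4.9   0. ]
32 [-4.6 26.2 82.2] [-31.5  -5.6   0. ]
36 [-5.7 32.5 91.1] [-35.5  -6.3   0. ]
40 [-7.  39.4 99.4] [-39.4  -7.    0. ]
44 [ -8.3  46.9 107.3] [-43.3  -7.7   0. ]
48 [ -9.7  54.9 114.6] [-47.3  -8.4   0. ]
52 [-11.2  63.4 121.4] [-51.2  -9.    0. ]
56 [-12.8  72.3 127.5] [-55.2  -9.7   0. ]
60 [-14.4  81.7 133. ] [-59.1 -10.4   0. ]
64 [-16.1  91.3 137.8] [-63.  -11.1   0. ]
time_s: 13.45
ee_pos: [0.5504, 0.0229, 0.0921]
eef_rot: [[-0.158, 0.985, -0.065], [0.921, 0.171, 0.349], [0.355, -0.004, -0.935]]
ft_force: [0.2, -0.1, -3.1]
opening: 0.021
gripper_force: 58.8
```

```bash
python3 -m jog '[[[0,0.7,11,-3.9,-0.7,0,0],[-0.4,2,22,-7.9,-1.4,0,0],[-0.6,3,27,-9.8,-1.7,0,0],[-0.8,4.5,32.5,-11.8,-2.1,0,0],[-1,6,38,-13.8,-2.4,0,0],[-1.3,7.4,43,-15.8,-2.8,0,0],[-1.3,7.4,43,-15.8,-2.8,0,0],[-1.3,7.4,43,-15.8,-2.8,0,0]]]'; python3 -m jog '[[[-0.7,3.7,10.3,-3.9,-0.7,0,0],[-1.4,8,20.3,-7.8,-1.4,0,0],[-2.3,13,29.9,-11.8,-2.1,0,0],[-3.3,18.8,39.2,-15.7,-2.8,0,0],[-4.4,25,48,-19.7,-3.5,0,0],[-5.7,32,56.4,-23.6,-4.2,0,0],[-7,39.5,64.3,-27.5,-4.9,0,0],[-7,39.5,64.3,-27.5,-4.9,0,0]]]'; python3 - <<'E'
from meas import *
s=robot.read_state(); print(s['joints'])
A=cam("scene"); B=cam("top")
a=A[0][120:330,260:510]; b=B[0][150:290,150:340]
cv2.imwrite("pics/tip.png",np.hstack([cv2.resize(a,(430,360)),cv2.resize(b,(370,360))]))
for C in (A,B):
  for k in('orange','red'): print(k,[(c.round(0).tolist(),s[4]) for c,s,l in comps(masks(C[0])[k],5)])
E
```

```text
time_s: 14.25
ee_pos: [0.5491, 0.0298, 0.135]
eef_rot: [[-0.169, 0.985, -0.017], [0.982, 0.17, 0.082], [0.084, -0.003, -0.996]]
ft_force: [0.7, -1.3, -2.7]
opening: 0.0216
gripper_force: 58.9
time_s: 15.05
ee_pos: [0.5419, 0.0718, 0.1991]
eef_rot: [[-0.159, 0.985, 0.067], [0.906, 0.172, -0.388], [-0.393, -0.001, -0.919]]
ft_force: [-0.3, 0.6, -2.7]
opening: 0.0212
gripper_force: 59.0
[ -4.53669895  19.47728621 -28.37599881 109.21420453  33.34939467
  67.13856493 -39.29144576]
orange []
red [([444.0, 201.0], np.int32(84)), ([439.0, 213.0], np.int32(28))]
orange []
red []
```

View pics/tip.png

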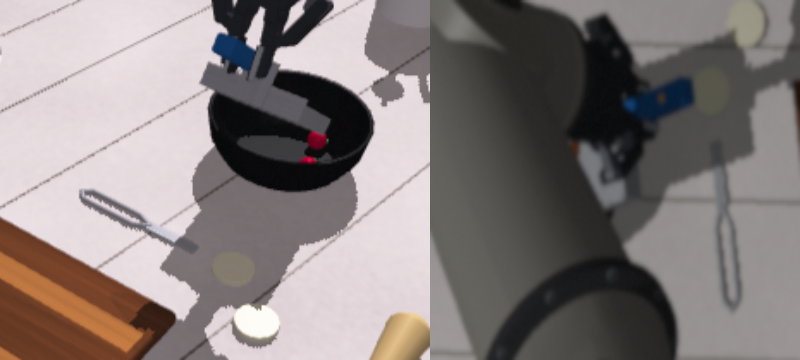

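Tipped to about 38°: both radishes are in the bowl at (444,201) and (439,213), and the batons are still on the pan. Tipping further.

```bash
python3 -m jog '[[[-1.4,8,7.3,-3.9,-0.7,0,0],[-2.9,16.5,14.1,-7.9,-1.4,0,0],[-4.5,25.4,20.2,-11.8,-2.1,0,0],[-6,34.8,25.7,-15.7,-2.8,0,0],[-6,34.8,25.7,-15.7,-2.8,0,0],[-6,34.8,25.7,-15.7,-2.8,0,0],[-6,34.8,25.7,-15.7,-2.8,0,0]]]'; python3 - <<'E'
from meas import *
s=robot.read_state(); print(s['joints'])
A=cam("scene"); B=cam("top")
a=A[0][120:330,260:510]; b=B[0][150:290,150:340]
cv2.imwrite("pics/tip2.png",np.hstack([cv2.resize(a,(430,360)),cv2.resize(b,(370,360))]))
for C in (A,B):
  for k in('orange','red'): print(k,[(c.round(0).tolist(),s[4]) for c,s,l in comps(masks(C[0])[k],5)])
E
```

```text
time_s: 15.85
ee_pos: [0.5364, 0.1024, 0.2249]
eef_rot: [[-0.129, 0.986, 0.106], [0.766, 0.167, -0.621], [-0.63, 0.001, -0.776]]
ft_force: [0.1, -0.8, -1.7]
opening: 0.0211
gripper_force: 59.1
[-16.54535732  23.85078426 -27.36892413 106.18553523  42.45246549
  81.99329047 -52.1125425 ]
orange [([405.0, 201.0], np.int32(74)), ([414.0, 205.0], np.int32(72)), ([424.0, 208.0], np.int32(69))]
red [([444.0, 202.0], np.int32(78)), ([439.0, 213.0], np.int32(28))]
orange [([216.0, 225.0], np.int32(21)), ([214.0, 235.0], np.int32(20)), ([591.0, 402.0], np.int32(13))]
red [([191.0, 212.0], np.int32(34))]
```

View pics/tip2.png

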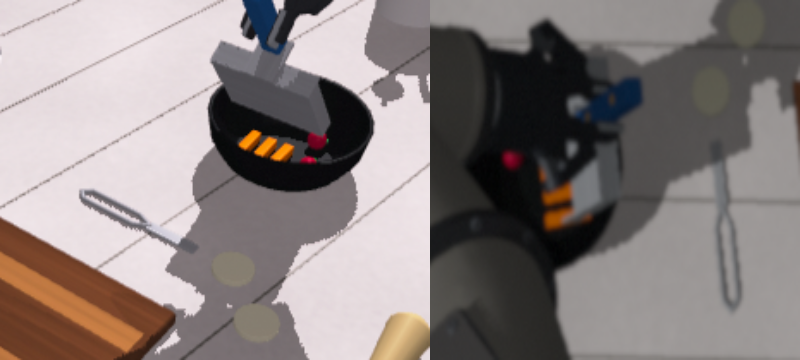

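Three batons appear in the bowl at (405,201), (414,205) and (424,208), possibly still leaning on the lip. Tipping a little more, then raising slightly.

```bash
python3 -m jog '[[[-1.8,9.6,5,-3.9,-0.7,0,0],[-3,14,9,-5.9,-1,0,0],[-3,14,11,-5.9,-1,0,0],[-3,14,13,-5.9,-1,0,0],[-3,14,15,-5.9,-1,0,0],[-3,14,15,-5.9,-1,0,0],[-3,14,15,-5.9,-1,0,0],[-3,14,15,-5.9,-1,0,0]]]'; python3 - <<'E'
from g import *
from meas import *
s=robot.read_state(); p=np.array(s['ee_pos']); R0=np.array(s['eef_rot'])
# scoop pose from tool: at grasp pitch+6 tool lean 21
z=R0[:,2]; lean=np.degrees(np.arctan2(-(z@np.array([-.174,.985,0])),-z[2])); q=np.radians(-lean-15)*-1
h=np.array([.174,-.985,0]); pit=np.radians(-lean-0)  # tool forward lean
pitch=np.radians(-( -lean)-0)
lz=np.degrees(np.arctan2(z@np.array([-.174,.985,0]),-z[2])) # + = fingers forward(lean back)
q=np.radians(lz-15); f=-h*np.cos(q)+np.array([0,0,np.sin(q)]); u=h*np.sin(q)+np.array([0,0,np.cos(q)])
print("pitch",lz-15,"lip",p-.019*z+.16*f-.04*u,s['joints'])
A=cam("scene"); B=cam("top")
a=A[0][140:240,370:490]; cv2.imwrite("pics/tip3.png",cv2.resize(a,(720,600)))
for C in (A,B):
  for k in('orange','red'): print(k,[(c.round(0).tolist(),s[4]) for c,s,l in comps(masks(C[0])[k],5)])
E
```

```text
time_s: 16.75
ee_pos: [0.5333, 0.1177, 0.2403]
eef_rot: [[-0.118, 0.986, 0.121], [0.696, 0.169, -0.698], [-0.708, 0.002, -0.706]]
ft_force: [-0.1, -0.5, -2.8]
opening: 0.0211
gripper_force: 59.1
pitch -60.09369602290106 lip [0.5231 0.1753 0.095 ] [-20.8346  25.7871 -26.9333 104.456   44.7559  88.3602 -55.2172]
orange [([405.0, 201.0], np.int32(74)), ([414.0, 205.0], np.int32(72)), ([424.0, 208.0], np.int32(68))]
red [([444.0, 201.0], np.int32(96)), ([439.0, 213.0], np.int32(29))]
orange [([215.0, 225.0], np.int32(35)), ([213.0, 235.0], np.int32(13)), ([592.0, 401.0], np.int32(18))]
red []
```

View pics/tip3.png

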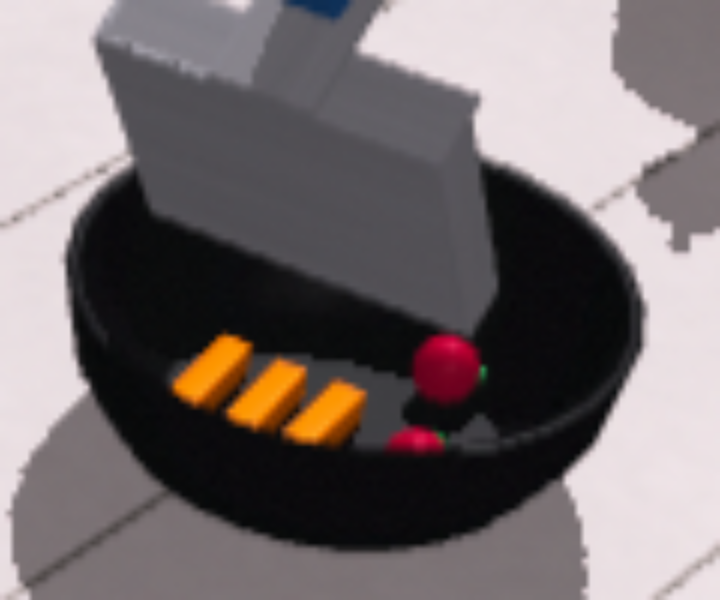

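All five lie in the bowl. The batons didn't shift when the scoop moved and the pan is empty. Raising, then levelling while backing out.

```bash
python3 -m jog '[[[0,0,15,0,0,0,0],[0,-3,32,0,0,0,0],[2,-10,45,6,1,0,0],[4,-20,45,12,2.1,0,0],[6,-30,42,18,3.2,0,0],[8,-42,36,24,4.2,0,0],[10,-54,30,30,5.3,0,0],[12,-64,22,36,6.4,0,0]]]'; python3 -c "
from g import *
s=robot.read_state(); print(s['joints']); print(delta([.5545,-.02,.16],toolR(-80,15)))"
```

```text
time_s: 17.65
ee_pos: [0.5459, 0.0533, 0.2647]
eef_rot: [[-0.168, 0.985, 0.027], [0.975, 0.17, -0.143], [-0.146, 0.003, -0.989]]
ft_force: [-0.1, 0.7, -3.7]
opening: 0.0211
gripper_force: 59.0
[  6.0418  12.8015 -27.2483 105.2598  15.4806  65.5958 -17.6395]
(array([   8.5582,  -73.2916, -104.7098]), array([22.9973,  4.1571,  0.2494]))
```

```bash
python3 -m jog '[[[1,-12,-12,6,1,0,0],[3,-25,-26,12,2.1,0,0],[5,-40,-42,18,3.2,0,0],[7,-55,-58,23,4.2,0,0],[8,-70,-72,23,4.2,-5,0],[6,-90,-85,23,4.2,-5,0],[4,-105,-90,23,4.2,-5,0],[0,-125,-90,23,4.2,-5,0]]]'; python3 -c "
from g import *
s=robot.read_state(); print(s['joints']); print(delta([.4251,-.244,.1388],toolR(-157,15)))"
```

```text
time_s: 18.45
ee_pos: [0.5452, -0.0713, 0.1728]
eef_rot: [[-0.08, 0.996, -0.045], [0.964, 0.089, 0.253], [0.255, -0.023, -0.967]]
ft_force: [-0.4, 0.7, -2.2]
opening: 0.0213
gripper_force: 58.9
[ 28.704   21.7532 -24.0507 106.8123  -6.6339  57.4723  14.5849]
(array([-120.1034, -172.6572,  -34.0223]), array([ -0.5392,  -1.3099, -72.0984]))
```

```bash
python3 -m jog '[[[-5,-12,0,0,0,-4.5,0],[-10,-24,0,0,0,-9,0],[-16,-36,0,0,0,-14,0],[-23,-48,0,0,0,-19,0],[-30,-60,0,0,0,-24,0],[-38,-72,0,0,0,-29,0],[-46,-84,0,0,0,-33.5,0],[-54,-95,0,0,0,-38,0]]]' | head -1; python3 -m jog '[[[-8,-11,0,0,0,-5,0],[-16,-22,0,0,0,-10,0],[-25,-33,-4,0,0,-15,0],[-34,-44,-9,0,0,-20,0],[-43,-55,-15,0,0,-25,0],[-52,-66,-22,0,0,-29,0],[-60,-74,-28,0,0,-32,0],[-66,-77,-34,0,0,-34,0]]]'; python3 -c "
from g import *
s=robot.read_state(); print(s['joints']); print(delta([.4251,-.244,.0388],toolR(-157,15)))"
```

```text
time_s: 19.25
time_s: 20.05
ee_pos: [0.425, -0.2437, 0.1388]
eef_rot: [[0.893, 0.389, 0.228], [0.37, -0.921, 0.119], [0.256, -0.022, -0.966]]
ft_force: [0.7, 0.0, -2.1]
opening: 0.0212
gripper_force: 59.0
[ 38.7924  11.5387  -8.5901 125.3238 -18.4451  36.7306 -22.5987]
(array([  0.0515,  -0.2639, -99.9564]), array([-1.1143, -0.6347,  0.1266]))
```

```bash
python3 -m jog '[[[0,0,-12,-0.5,-0.3,0,0],[0,0,-28,-1.1,-0.6,0.1,0],[0,0,-46,-1.1,-0.6,0.1,0],[0,0,-64,-1.1,-0.6,0.1,0],[0,0,-80,-1.1,-0.6,0.1,0],[0,0,-90,-1.1,-0.6,0.1,0],[0,0,-94,-1.1,-0.6,0.1,0],[0,0,-95,-1.1,-0.6,0.1,0]]]'; python3 - <<'E'
from g import *
a=cam("scene")[0][220:340,150:350]; cv2.imwrite("pics/down.png",cv2.resize(a,(800,480),interpolation=cv2.INTER_CUBIC))
s=robot.read_state(); print(s['wrist_torque'],delta([.4251,-.244,.0388],toolR(-157,15)))
E
```

```text
time_s: 20.85
ee_pos: [0.4253, -0.2429, 0.0432]
eef_rot: [[0.889, 0.392, 0.236], [0.378, -0.92, 0.103], [0.258, -0.002, -0.966]]
ft_force: [-1.0, 0.8, -2.1]
opening: 0.0216
gripper_force: 59.0
[-0.2316  0.4684 -0.0265] (array([-0.3128, -0.9563, -4.5569]), array([-0.0678, -0.0922, -0.0862]))
```

View pics/down.png

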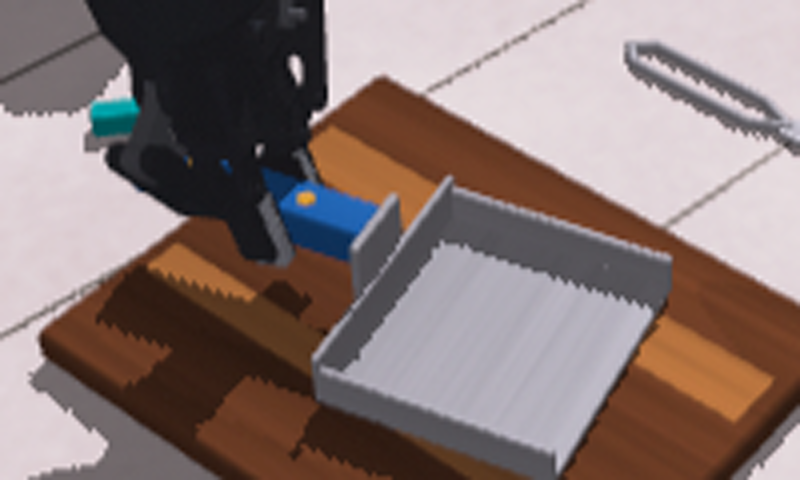

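Empty scoop level, just above the board. Lowering the last millimetres.

```bash
T='import bench;s=bench.robot.read_state();print(s["wrist_torque"])'; python3 -m jog '[[[0,0,-1,0,0,0,0],[0,0,-2,0,0,0,0],[0,0,-3,0,0,0,0],[0,0,-3,0,0,0,0]]]'|grep ft;python3 -c "$T"; python3 -m jog '[[[0,0,-0.5,0,0,0,0],[0,0,-1,0,0,0,0],[0,0,-1,0,0,0,0]]]';python3 -c "$T"; python3 -m jog '[[[0,0,-0.5,0,0,0,0],[0,0,-0.5,0,0,0,0],[0,0,-0.5,0,0,0,0]]]';python3 -c "$T"
```

```text
ft_force: [-0.8, 0.7, -2.6]
[-0.18633067  0.47250845 -0.01916155]
time_s: 21.6
ee_pos: [0.4252, -0.243, 0.0391]
eef_rot: [[0.889, 0.392, 0.236], [0.378, -0.92, 0.103], [0.258, -0.002, -0.966]]
ft_force: [0.8, -0.3, -2.3]
opening: 0.0213
gripper_force: 59.0
[-0.22469407  0.47841695 -0.07458743]
time_s: 21.9
ee_pos: [0.4252, -0.2431, 0.0388]
eef_rot: [[0.889, 0.392, 0.236], [0.378, -0.92, 0.103], [0.258, -0.002, -0.966]]
ft_force: [-3.3, -0.2, 3.7]
opening: 0.0213
gripper_force: 60.1
[0.02471034 0.589317   0.12621603]
```

Contact at the original height. Releasing gradually, then retreating upward.

```bash
python3 -m jog '[[[0,0,0,0,0,0,0.3],[0,0,0,0,0,0,0.4],[0,0,0,0,0,0,0.6],[0,0,0,0,0,0,1],[0,0,0,0,0,0,1],[0,0,0,0,0,0,1]]]'; python3 -m jog '[[[0,0,10,0,0,0,1],[0,0,25,0,0,0,1],[0,0,45,0,0,0,1],[0,0,70,0,0,0,1],[0,0,100,0,0,0,1],[0,0,130,0,0,0,1],[0,-30,160,0,0,0,1],[0,-60,180,0,0,0,1]]]'; python3 - <<'E'
from meas import *
A=cam("scene"); B=cam("top")
a=A[0][140:360,150:490]; b=B[0][150:310,150:470]
cv2.imwrite("pics/end.png",np.vstack([cv2.resize(a,(464,300)),cv2.resize(b,(464,300))]))
for C in (A,B):
  for k in('orange','red','blue'): print(k,[(c.round(0).tolist(),s[4]) for c,s,l in comps(masks(C[0])[k],5)])
E
```

```text
time_s: 22.5
ee_pos: [0.4252, -0.243, 0.0387]
eef_rot: [[0.889, 0.392, 0.236], [0.378, -0.92, 0.103], [0.258, -0.002, -0.966]]
ft_force: [-0.3, 0.5, 0.1]
opening: 0.0852
gripper_force: 0.0
time_s: 23.3
ee_pos: [0.4256, -0.3036, 0.2221]
eef_rot: [[0.888, 0.393, 0.238], [0.38, -0.919, 0.101], [0.259, 0.001, -0.966]]
ft_force: [1.6, 0.6, 0.1]
opening: 0.0856
gripper_force: 0.0
orange [([405.0, 201.0], np.int32(74)), ([414.0, 205.0], np.int32(69)), ([424.0, 208.0], np.int32(67))]
red [([444.0, 201.0], np.int32(90)), ([439.0, 213.0], np.int32(29))]
blue [([212.0, 270.0], np.int32(830))]
orange []
red [([213.0, 200.0], np.int32(39)), ([191.0, 210.0], np.int32(42))]
blue [([547.0, 69.0], np.int32(1895)), ([406.0, 264.0], np.int32(415))]
```

View pics/end.png

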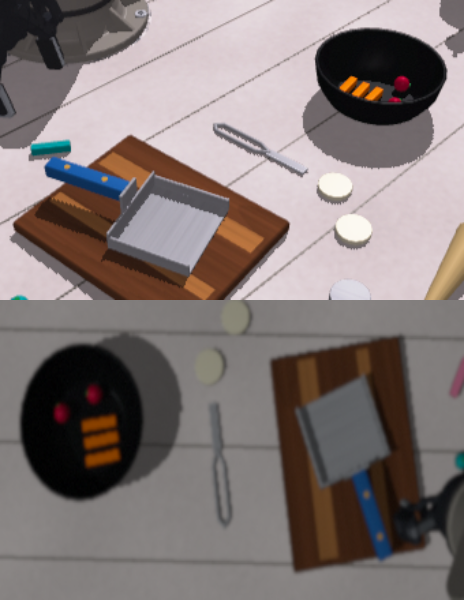

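All five pieces are in the bowl, the scoop lies flat on the board and is released, and the peeler and slices are in place. Handing in.

```bash
python3 -m jog '[[[0,0,0,0,0,0,1],[0,0,0,0,0,0,1],[0,0,0,0,0,0,1]]]' | head -1; python3 -c "
from bench import robot
print(robot.finish_job())"
```

```text
time_s: 23.7
the job is handed in; nothing more can be done
None
```

The job is handed in at 23.7 s: all three batons and both radishes are in the bowl and the empty scoop lies flat and released on the board; the last pictures show the bowl, peeler and slices in place, but no verdict was returned.

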